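# Match the buckets of a swing-out centrifuge rotor

## Robot

A 7-joint arm with a two-finger parallel gripper is mounted at the origin on a cart in front of the work surface, level with it; the furniture and walls round the work are solid. World frame = base frame: x ahead of the robot, y to its left, z up, the work surface at z = 0. Lengths are in mm, angles in rad, forces in N, time in s.
With the tool pointing down it reaches from about 425 to 925 mm from the base axis. Payload 6.8 kg.
Tool frame: the origin (TCP) lies at the centre of the arm's flange, where the gripper is bolted on; the fingertips stand 182 mm ahead of it and the grasp point (between the pads) lies 163 mm ahead of it (bot.tcp_to_grasp is the z of the grasp point in the tool frame, in mm); z points along the fingers, y is the direction in which the jaws open and shut (so a half turn about z gives the same grasp; the last joint's range is limited). The gripper opens to 88 mm and grips with 3 to 60 N. Pads are 20 mm wide; open, the fingers measure 115 mm over their backs; the gripper's body (75 mm by 178 mm) begins 61 mm behind the grasp point.
Start: joints at [1.163, 0.477, 0.022, 1.555, -0.011, 1.109, -0.083], TCP at [199.353, -644.904, 404.664] pointing down, gripper open.
Joint ranges: [-2.96, 2.96], [-0.34, 2.1], [-1.41, 1.46], [0.24, 2.44], [-1.37, 4.51], [0.17, 1.92], [-2.96, 2.96]. Speed limits (rad/s): [2.39, 2.39, 3.14, 3.14, 3.14, 3.14, 3.14].

## Interface

Orientations are given as a rotation vector (axis times angle).
In Python, from workcell import readout, imaging, order, bot gives the robot as it stands.
- The arm moves only by the tool send_rows, never from a script. Its argument "steps" is a list of rows, each a list of 4 numbers: the shift along the tool's x, y, z in m, then the turn about the tool's z in rad. A call has 1 to 8 rows; each row is the pose to reach, as a shift and turn from the pose commanded when the call began, along the tool's axes at that moment; what a row does not reach only later rows make up. A row lasts 1/8 s, in which the tool goes at most 62.5 mm and 10.7 degrees, less where a joint would pass 70% of its speed; a pose out of reach is approached as far as the arm can. A call with a gripper value outside its range is refused whole. "grip" is the opening in per cent of the stroke, from 0 (shut) to 100 (fully open), set as the call begins (left out, the last holds). The fingers move at their own pace and stop on an object; "force" is the grip in N (left out, the last holds). Time passes only in rows, so rows that repeat a pose let the fingers close. It gives the time, the measured TCP pose, the force and the opening at its end, in the units of the state.
- readout.state(): the state, without advancing time (a new reading comes with each control period).
- imaging.read_camera(name): name is "scene" or "top" or "wrist"; returns the picture (480x640x3 uint8, red, green, blue); there is no depth.
- imaging.camera_model(name): a dict with "K" (3x3 intrinsics, pixels), "dist_coeffs" ([k1, k2, p1, p2, k3] as OpenCV has them; the pictures are not rectified), "origin" and "attitude" of the camera in the world. Camera axes: x right, y up, looking along -z (the intrinsics and any distortion apply to the point x, -y, -z); pixel columns grow to the right and rows downward; lengths in mm; the calibration is good to about 2 mm. A picture is of the moment at which its call begins: read the wrist's pose just before it. camera_model takes no time and is no camera call; for the wrist camera it gives the pose at the moment of the call.
- order.finish_job(): hands the job in, once; it reports no verdict.
The state is a dict: "time": time; "q": joint angles; "dq": joint speeds; "joint_torque": joint torques, N m; "tcp_pos": TCP position; "tool_rot": TCP orientation; "ft_force": force on the tool from outside, world axes, zero at the start; "wrist_torque": the same for the moment, N m; "gripper_width": opening from 0.0 (shut) to 1.0 (fully open).
Only numpy, scipy, OpenCV 4.12 (cv2) and the standard library are available. Lean on these libraries where they do the work, as an engineer would, in place of code of your own. Each camera call takes 0.05 s, during which the arm holds its last target. There are 200 camera calls.

## Task

The rotor on its stand is loaded wrong: one of its four hanging buckets is a short wide one among long slim ones, so it would run out of balance. Lift the short one up off its pins and hang it in the bucket rack, and take the long spare off the rack and hang it in the rotor's freed place, each bucket home on both its pins and hanging straight. The buckets hold samples, so keep them upright; leave the other buckets on their pins, and do not disturb the beaker on the balance, the jar or the wash bottle between the two.

Things in the scene. Friction and masses are not known exactly. Their poses are not given: they have to be found in the camera images.
- short_in_rotor: The odd one in the rotor: short wide metal can, 60 mm across, cap 66 mm, reaching 55 mm below its origin. Origin: midway on the axis of the pins it hangs on; own z up, own y along the pins (either way round is the same). Side lugs reach out to 40 mm along y; each has a slot 12 mm wide, open and flared below, whose roof rests on the pin. About 0.24 kg.
- long_spare: The spare in the rack: long slim metal can, 47 mm across, cap 53 mm, reaching 85 mm below its origin. Origin: midway on the axis of the pins it hangs on; own z up, own y along the pins (either way round is the same). Side lugs reach out to 40 mm along y; each has a slot 12 mm wide, open and flared below, whose roof rests on the pin. About 0.24 kg.
- long_a: Stays where it is, hangs in the rotor across the hub from the odd one: long slim metal can, 47 mm across, cap 53 mm, reaching 85 mm below its origin. Same origin, axes and grip as long_spare.
- long_b: Stays where it is, hangs in the rotor, place 2: long slim metal can, 47 mm across, cap 53 mm, reaching 85 mm below its origin. Same origin, axes and grip as long_spare.
- long_c: Stays where it is, hangs in the rotor, place 4: long slim metal can, 47 mm across, cap 53 mm, reaching 85 mm below its origin. Same origin, axes and grip as long_spare.
- short_in_rack: Stays in the rack: short wide metal can, 60 mm across, cap 66 mm, reaching 55 mm below its origin. Same origin, axes and grip as short_in_rotor.
- rotor: Bare-metal four-place centrifuge rotor on its loading stand (does not move or turn): a cross of four arms, 256 mm across, 138 mm high at the hub's nut; round foot 120 mm across. Origin: centre of the foot's underside on the worktop. Its four hanging places lie at 90 degrees, 100 mm out from the hub axis.
- rotor_place1 (a point): Rotor place 1: point midway between its two pins, at pin height (112 mm above the worktop), in the direction of the rotor's own +x. The pins (8 mm thick, 66 mm between their tips) stand along the rotor's own y, on cheek plates 90 mm apart with tops 124 mm above the worktop. A bucket's origin lies here when it hangs home.
- rotor_place2 (a point): Rotor place 2: point midway between its two pins, at pin height (112 mm above the worktop), in the direction of the rotor's own +y. The pins (8 mm thick, 66 mm between their tips) stand along the rotor's own x, on cheek plates 90 mm apart with tops 124 mm above the worktop. A bucket's origin lies here when it hangs home.
- rotor_place3 (a point): Rotor place 3: point midway between its two pins, at pin height (112 mm above the worktop), in the direction of the rotor's own -x. The pins (8 mm thick, 66 mm between their tips) stand along the rotor's own y, on cheek plates 90 mm apart with tops 124 mm above the worktop. A bucket's origin lies here when it hangs home.
- rotor_place4 (a point): Rotor place 4: point midway between its two pins, at pin height (112 mm above the worktop), in the direction of the rotor's own -y. The pins (8 mm thick, 66 mm between their tips) stand along the rotor's own x, on cheek plates 90 mm apart with tops 124 mm above the worktop. A bucket's origin lies here when it hangs home.
- rack: Steel bucket rack (fixed): base plate 90 by 310 mm with four upright plates 128 mm high, making three hanging places in a row, 98 mm apart. Origin: centre of its underside; own y along the row.
- rack_place1 (a point): Rack place 1: point midway between its two pins, at pin height (112 mm above the worktop). Pins as in the rotor, along the rack's own y. A bucket's origin lies here when it hangs home. One of the two end places; the long spare hangs in one of them, a short bucket in the other.
- rack_place2 (a point): Rack place 2: point midway between its two pins, at pin height (112 mm above the worktop). Pins as in the rotor, along the rack's own y. A bucket's origin lies here when it hangs home. Free at the start.
- rack_place3 (a point): Rack place 3: point midway between its two pins, at pin height (112 mm above the worktop). Pins as in the rotor, along the rack's own y. A bucket's origin lies here when it hangs home. One of the two end places; the long spare hangs in one of them, a short bucket in the other.
- beaker_c: Glass beaker, 67 mm across, 78 mm high, standing on the pan of the balance in the middle (pan about 80 mm above the worktop). Origin: centre of its underside. Bystander.
- jar_hdpe_2: White square plastic jar with a green scoop in it, 69 x 69 x 146 mm. Origin: centre of its underside. Bystander.
- wash_bottle: White wash bottle with a bent spout, 68 x 111 x 212 mm. Origin: centre of its underside. Bystander.
- short_in_rotor_grip (a point): Middle of the finger grip on the cap of short_in_rotor, 48 mm above the bucket's origin: an upright flat tab 12 mm thick (bucket's x), 42 mm long (bucket's y), from the cap's top (28 mm above the origin) to 58 mm above it.
- long_spare_grip (a point): Middle of the finger grip on the cap of long_spare, 48 mm above the bucket's origin: an upright flat tab 12 mm thick (bucket's x), 42 mm long (bucket's y), from the cap's top (28 mm above the origin) to 58 mm above it.

How it is judged (in metres and radians):
At the end, for the whole second after the job is handed in: The spare long bucket hangs home in the rotor place that the short one left, the short one hangs home in any place of the rack, and the other four buckets hang home where they were: each origin within 9 mm sideways and 4 mm in height of its place's point, tilted less than 0.12 rad, at rest (((horizontal distance between long_spare and rotor_place1 below 0.009 m and z of long_spare in the frame of rotor_place1 between -0.004 and 0.004 m) or (horizontal distance between long_spare and rotor_place3 below 0.009 m and z of long_spare in the frame of rotor_place3 between -0.004 and 0.004 m)) and ((horizontal distance between long_a and rotor_place1 below 0.009 m and z of long_a in the frame of rotor_place1 between -0.004 and 0.004 m) or (horizontal distance between long_a and rotor_place3 below 0.009 m and z of long_a in the frame of rotor_place3 between -0.004 and 0.004 m)) and horizontal distance between long_b and rotor_place2 below 0.009 m and z of long_b in the frame of rotor_place2 between -0.004 and 0.004 m and horizontal distance between long_c and rotor_place4 below 0.009 m and z of long_c in the frame of rotor_place4 between -0.004 and 0.004 m and ((horizontal distance between short_in_rotor and rack_place1 below 0.009 m and z of short_in_rotor in the frame of rack_place1 between -0.004 and 0.004 m) or (horizontal distance between short_in_rotor and rack_place2 below 0.009 m and z of short_in_rotor in the frame of rack_place2 between -0.004 and 0.004 m) or (horizontal distance between short_in_rotor and rack_place3 below 0.009 m and z of short_in_rotor in the frame of rack_place3 between -0.004 and 0.004 m)) and ((horizontal distance between short_in_rack and rack_place1 below 0.009 m and z of short_in_rack in the frame of rack_place1 between -0.004 and 0.004 m) or (horizontal distance between short_in_rack and rack_place2 below 0.009 m and z of short_in_rack in the frame of rack_place2 between -0.004 and 0.004 m) or (horizontal distance between short_in_rack and rack_place3 below 0.009 m and z of short_in_rack in the frame of rack_place3 between -0.004 and 0.004 m)) and angle between each of short_in_rotor, long_spare, long_a, long_b, long_c, short_in_rack's own z axis and vertical below 0.12 rad and linear speed of each of short_in_rotor, long_spare, long_a, long_b, long_c, short_in_rack below 0.03 m/s and angular speed of each of short_in_rotor, long_spare below 0.5 rad/s); the robot touches nothing.
It fails at once if another bucket (long_a, long_b, long_c, short_in_rack) is lifted off its pins or shifted more than 15 mm (distance of any of long_a, long_b, long_c, short_in_rack from where it was at the start of the episode above 0.015 m).
It fails at once if a bucket is tipped more than 35 degrees (angle between any of short_in_rotor, long_spare, long_a, long_b, long_c, short_in_rack's own z axis and vertical above 0.61 rad).
It fails at once if a bystander is shifted more than 25 mm (distance of any of beaker_c, jar_hdpe_2, wash_bottle from where it was at the start of the episode above 0.025 m).
It fails at once if a bystander is tipped (angle between any of beaker_c, jar_hdpe_2, wash_bottle's own z axis and vertical above 0.35 rad).
It also fails if it takes over 72 s, if anything falls off the work surface, if the arm or the gripper's body presses on something with over 40 N, if the wrist force passes 120 N, or if a joint passes its speed limit or range.

## Working session

There is one attempt and no reset: what is moved stays moved. The work goes in short steps, Python scripts to look and compute and a tool call to move; the robot and the scene stay as the last step left them, time stands still between calls to the robot, and variables do not carry over. Pictures are saved under pics/ and viewed, about 8 in all and at most 12, crops included, and the job is handed in when it is done.

Besides the shell and the picture viewer there is one more tool, called after ">>>" as a command line: name --pt "numbers of a row" for each row, then --argument value for the rest. send_rows: Moves the arm, as the interface text tells. Its arguments: {"type":"object","properties":{"steps":{"type":"array","items":{"type":"array","items":{"type":"number"}}},"grip":{"type":"number"},"force":{"type":"number"}},"required":["steps"]}

```bash
ls; mkdir -p pics
python3 - <<'E'
from workcell import readout, imaging, order, bot
import cv2, numpy as np
s=readout.state(); print({k:np.round(v,4).tolist() for k,v in s.items()}); print(bot.tcp_to_grasp)
for n in ["scene","top","wrist"]:
    m=imaging.camera_model(n); print(n,{k:np.round(v,4).tolist() for k,v in m.items()})
    im=imaging.read_camera(n); cv2.imwrite(f"pics/{n}0.png",im[:,:,::-1])
E
```

```text
pics
{'time': 0.0, 'q': [1.1629, 0.4778, 0.0224, 1.5565, -0.0115, 1.1093, -0.0831], 'dq': [-0.001, 0.001, 0.0012, -0.0011, 0.0001, 0.0006, 0.0011], 'joint_torque': [-0.0006, -58.2862, 1.534, -27.2609, -0.0545, 0.017, 0.0002], 'tcp_pos': [199.2655, -644.6261, 403.6905], 'tool_rot': [-3.1046, -0.4689, 0.0007], 'ft_force': [-0.2595, -0.7643, 0.167], 'wrist_torque': [0.0052, -0.0149, -0.0242], 'gripper_width': 1.0046}
163.3
scene {'K': [[568.5817, 0.0, 323.6358], [0.0, 568.5817, 241.3769], [0.0, 0.0, 1.0]], 'dist_coeffs': [-0.1463, 0.0, 0.0, 0.0, 0.0], 'origin': [-58.5743, 360.9106, 1192.7606], 'attitude': [0.3293, -0.6192, -2.1214]}
top {'K': [[516.1152, 0.0, 322.1128], [0.0, 516.1152, 237.6197], [0.0, 0.0, 1.0]], 'dist_coeffs': [-0.1331, 0.0, 0.0, 0.0, 0.0], 'origin': [366.4954, -52.6378, 1611.6448], 'attitude': [0.0845, -0.0775, -1.5496]}
wrist {'K': [[335.0935, 0.0, 320.1433], [0.0, 335.0935, 240.7711], [0.0, 0.0, 1.0]], 'dist_coeffs': [-0.0372, 0.0, 0.0, 0.0, 0.0], 'origin': [268.0468, -623.2298, 382.856], 'attitude': [-0.2292, 0.1722, -1.2623]}
```

View pics/top0.png

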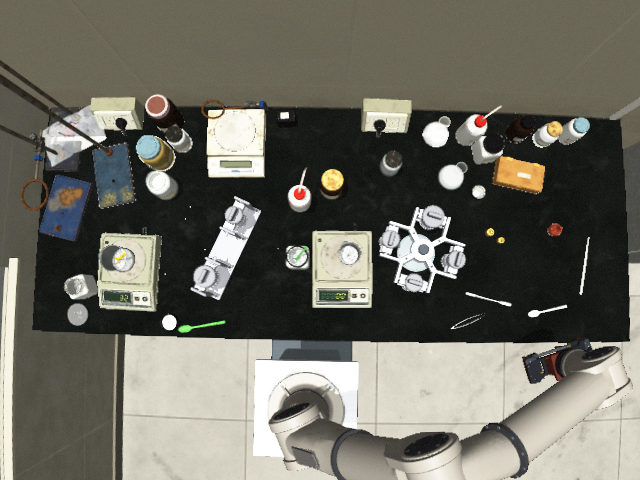

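View pics/scene0.png

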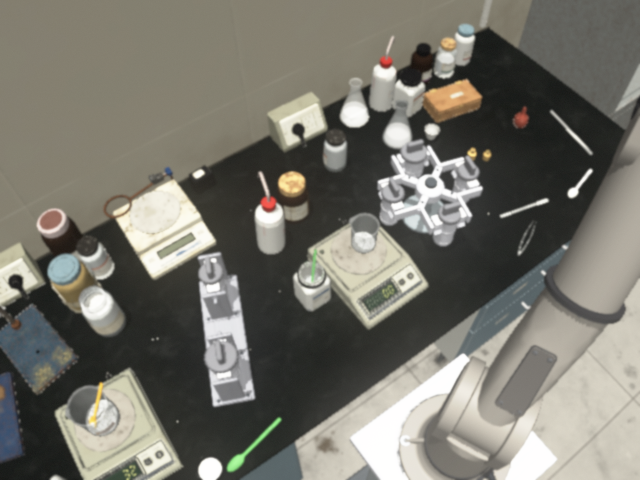

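```bash
cat > h.py <<'E'
import numpy as np, cv2
from scipy.spatial.transform import Rotation as R
def ray(m,uv):
    p=cv2.undistortPoints(np.array([[uv]],float),np.array(m["K"]),np.array(m["dist_coeffs"]))[0,0]
    d=R.from_rotvec(m["attitude"]).apply([p[0],-p[1],-1.0]); return np.array(m["origin"]),d
def onz(m,uv,z):
    o,d=ray(m,uv); return (o+d*(z-o[2])/d[2]).round(1)
def proj(m,P):
    c=R.from_rotvec(m["attitude"]).inv().apply(np.atleast_2d(P)-np.array(m["origin"]))
    c=c*[1,-1,-1]
    return cv2.projectPoints(c,np.zeros(3),np.zeros(3),np.array(m["K"]),np.array(m["dist_coeffs"]))[0][:,0]
E
python3 - <<'E'
from h import *; from workcell import imaging
m=imaging.camera_model("top")
for n,uv in dict(r_up=(434,216),r_left=(391,240),r_dn=(414,284),r_rt=(454,261),hub=(423,250)).items(): print(n,onz(m,uv,140))
for n,uv in dict(k_far=(235,214),k_near=(206,277)).items(): print(n,onz(m,uv,150))
im=cv2.imread("pics/top0.png")
a=cv2.resize(im[195:305,372:472],None,fx=4,fy=4,interpolation=cv2.INTER_CUBIC)
b=cv2.resize(im[195:305,182:272],None,fx=4,fy=4,interpolation=cv2.INTER_CUBIC)
cv2.imwrite("pics/c1.png",np.hstack([a,b]))
E
```

```text
r_up [ 588.5 -367.3  140. ]
r_left [ 516.2 -242.4  140. ]
r_dn [ 391.3 -309.3  140. ]
r_rt [ 459.  -425.2  140. ]
hub [ 489.1 -335.   140. ]
k_far [581.5 207.1 150. ]
k_near [399.  283.9 150. ]
```

View pics/c1.png

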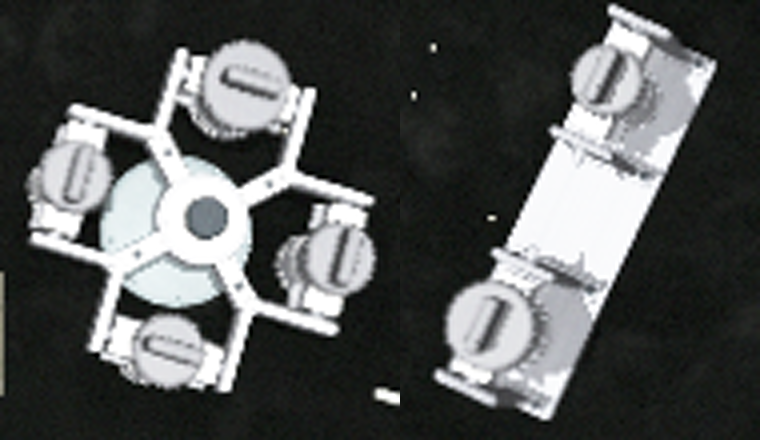

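Run:
```python
from h import *; from workcell import imaging
m=imaging.camera_model("top")
A=lambda x,y:((x+.5)/4-.5+372,(y+.5)/4-.5+195)
B=lambda x,y:((x-400+.5)/4-.5+182,(y+.5)/4-.5+195)
E=np.array([onz(m,A(*p),124) for p in [(182,50),(310,92),(372,202),(336,328),(228,388),(97,348),(33,238),(74,108)]])
c=E.mean(0); print("hub",c,"r",np.linalg.norm(E-c,axis=1))
D=[(E[2*i]+E[2*i+1])/2-c for i in range(4)]
for i,d in enumerate(D): print(np.degrees(np.arctan2(d[1],d[0]))+90*i, np.linalg.norm(d))
for n,p in dict(short=(246,82),right=(340,258),dn=(168,351),left=(74,173)).items(): print(n,onz(m,A(*p),140), (onz(m,A(*p),140)-c).round(1))
f=onz(m,B(607,78),140);n=onz(m,B(490,326),140); print("rack",f,n,(f+n)/2,np.linalg.norm(f-n),np.degrees(np.arctan2(*(f-n)[1::-1])))
```

```text
hub [ 492.5125 -337.4875  124.    ] r [124.69569083 122.59465858 124.44697792 123.97357707 123.53165713
 122.92040234 126.15963226 124.29499311]
-15.755229803015578 113.2939001557454
-16.073370491317903 114.54010896843084
344.4007900463628 112.81800748329132
344.1651060859081 114.8456640996951
short [ 591.  -364.7  140. ] [ 98.5 -27.2  16. ]
right [ 464.5 -432.9  140. ] [-28.  -95.4  16. ]
dn [ 395.9 -308.2  140. ] [-96.6  29.3  16. ]
left [ 522.3 -239.8  140. ] [29.8 97.7 16. ]
rack [582.6 213.6 140. ] [401.6 291.8 140. ] [492.1 252.7 140. ] 197.1705860416305 -23.366478571944082
```

```bash
cat >> h.py <<'E'
def plan(s,x,y,gz,yaw,n=8):
    """rows to bring grasp point to x,y,gz (mm) with tool y along yaw(deg, mod 180)"""
    T=R.from_rotvec(s["tool_rot"]); d=T.inv().apply(np.array([x,y,gz+163.3])-s["tcp_pos"])/1000
    ty=T.apply([0,1,0]); a=np.degrees(np.arctan2(ty[1],ty[0])); t=(yaw-a+90)%180-90
    print("yaw now",round(a,2),"tilt",T.apply([0,0,1]).round(4),"shift",d.round(4),"turn",round(-np.radians(t),4))
E
python3 - <<'E'
from h import *; from workcell import imaging,readout
s=readout.state(); plan(s,588.8,-364.5,240,-15.7)
m=imaging.camera_model("wrist"); T=R.from_rotvec(s["tool_rot"]);C=R.from_rotvec(m["attitude"])
print("cam in tool",T.inv().apply(m["origin"]-s["tcp_pos"]), "look",T.inv().apply(C.apply([0,0,-1])),"right",T.inv().apply(C.apply([1,0,0])))
E
```

```text
yaw now -72.82 tilt [-5.0e-04  1.3e-03 -1.0e+00] shift [ 0.4549 -0.1527  0.0008] turn -0.997
cam in tool [72.04352969 -0.13040131 20.96132603] look [-2.64548257e-01 -6.83633530e-04  9.64372206e-01] right [2.91882960e-04 9.99999646e-01 7.88959295e-04]
```

>>> send_rows --pt "0.027 -0.009 0 -0.06" --pt "0.082 -0.027 0 -0.18" --pt "0.137 -0.046 0 -0.3" --pt "0.196 -0.066 0 -0.43" --pt "0.255 -0.086 0 -0.56" --pt "0.314 -0.105 0 -0.69" --pt "0.369 -0.124 0 -0.81" --pt "0.41 -0.137 0 -0.9" --grip 70

```text
time: 1.15
tcp_pos: [553.7, -388.4, 404.8]
tool_rot: [-2.584, -1.786, -0.003]
ft_force: [0.2, -1.0, 0.4]
gripper_width: 0.701
```

Run:
```python
from h import *; from workcell import imaging,readout
s=readout.state(); m=imaging.camera_model("wrist"); im=imaging.read_camera("wrist")
cv2.imwrite("pics/w1.png",im[:,:,::-1]); np.save("w1.npy",m,allow_pickle=True)
plan(s,588.8,-364.5,240,-15.7); print(proj(m,[[588.8,-364.5,170]]))
```

```text
yaw now -20.7 tilt [ 0.0011  0.0015 -1.    ] shift [0.0347 0.0244 0.0016] turn -0.0873
[[358.21340682 209.98294874]]
```

View pics/w1.png

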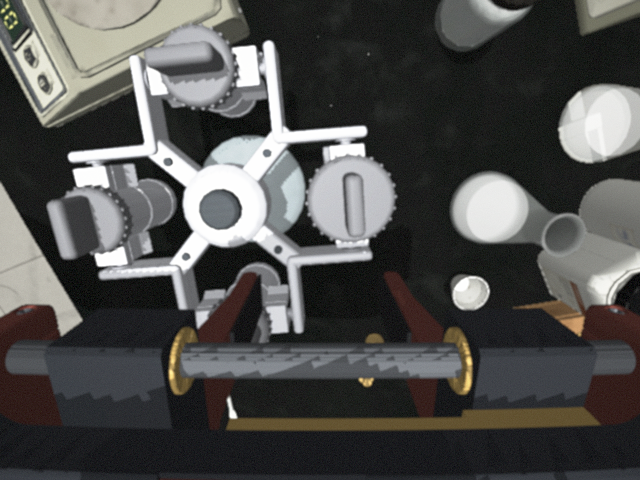

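Run:
```python
from h import *; from workcell import imaging,readout
m=np.load("w1.npy",allow_pickle=True).item(); im=cv2.imread("pics/w1.png"); g=cv2.cvtColor(im,6)
for r in (185,195,205,215,225): print(r,g[r,338:368].tolist())
print("col",g[166:244:2,352].tolist())
print([onz(m,u,170) for u in [(353,178),(353,233),(352.5,205.5)]])
# cap outline edge points
```

```text
185 [202, 203, 206, 197, 163, 105, 78, 107, 138, 158, 170, 184, 193, 196, 199, 197, 192, 191, 186, 184, 175, 164, 151, 132, 130, 159, 189, 199, 199, 198]
195 [197, 201, 201, 197, 180, 140, 89, 85, 116, 147, 159, 172, 185, 192, 197, 198, 194, 190, 189, 184, 183, 177, 163, 147, 130, 149, 180, 198, 199, 196]
205 [197, 202, 196, 201, 193, 165, 115, 78, 92, 125, 154, 168, 177, 188, 197, 193, 194, 190, 188, 186, 181, 177, 172, 159, 140, 139, 162, 187, 198, 196]
215 [202, 197, 201, 196, 196, 194, 161, 107, 80, 108, 138, 158, 173, 183, 190, 194, 195, 190, 190, 185, 181, 182, 174, 167, 150, 138, 156, 185, 195, 193]
225 [198, 195, 194, 195, 198, 195, 178, 137, 94, 87, 118, 148, 162, 173, 182, 191, 192, 189, 190, 189, 183, 182, 180, 168, 162, 144, 141, 161, 184, 194]
col [201, 199, 198, 135, 89, 147, 173, 193, 199, 204, 200, 200, 200, 199, 197, 198, 201, 197, 196, 195, 194, 192, 194, 187, 193, 190, 185, 187, 185, 187, 185, 181, 179, 181, 165, 146, 174, 150, 195]
[array([ 592.4, -344. ,  170. ]), array([ 580.6, -377.8,  170. ]), array([ 586.3, -360.4,  170. ])]
```

Run:
```python
from h import *
m=np.load("w1.npy",allow_pickle=True).item()
for u,z in [((352.4,175.5),170),((355.6,236.5),170),((354,206),170),((220,209),138),((351,200),140)]: print(u,onz(m,u,z))
```

```text
(352.4, 175.5) [ 592.5 -342.4  170. ]
(355.6, 236.5) [ 581.4 -380.6  170. ]
(354, 206) [ 587.1 -361.1  170. ]
(220, 209) [ 494.3 -334.   138. ]
(351, 200) [ 587.6 -361.8  140. ]
```

>>> send_rows --pt "0.018 0.011 0.01 -0.04" --pt "0.036 0.0228 0.025 -0.083" --pt "0.0362 0.0228 0.04 -0.083" --pt "0.0362 0.0228 0.0416 -0.083"

```text
time: 1.7
tcp_pos: [583.8, -368.1, 360.7]
tool_rot: [-2.516, -1.876, 0.004]
ft_force: [0.2, 0.2, 0.9]
gripper_width: 0.7
```

Run:
```python
from h import *; from workcell import imaging,readout
s=readout.state(); m=imaging.camera_model("wrist"); im=imaging.read_camera("wrist")
cv2.imwrite("pics/w2.png",im[:,:,::-1]); np.save("w2.npy",m,allow_pickle=True)
T=R.from_rotvec(s["tool_rot"]); print(s["tcp_pos"].round(1) if hasattr(s["tcp_pos"],"round") else s["tcp_pos"])
gp=np.array(s["tcp_pos"])+T.apply([0,0,163.3]); plan(s,587.8,-362.5,163,-15.9)
print("grasp axis at z170 px",proj(m,[[gp[0],gp[1],170],[gp[0],gp[1],200]]))
cv2.imwrite("pics/w2c.png",cv2.resize(im[130:430,190:470,::-1],None,fx=2,fy=2))
```

```text
[ 583.8 -368.1  360.7]
yaw now -16.58 tilt [-0.0038  0.0012 -1.    ] shift [0.0065 0.0024 0.0344] turn -0.0118
grasp axis at z170 px [[320.83958934 286.33505556]
 [320.66730436 312.05973377]]
```

View pics/w2c.png

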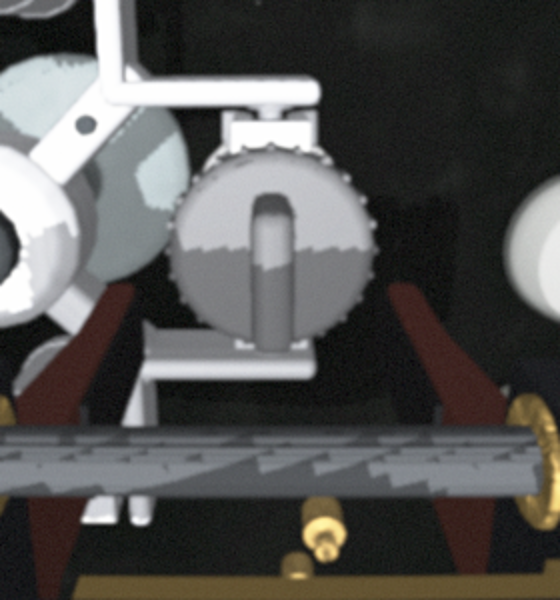

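Run:
```python
from h import *; from workcell import readout
m=np.load("w2.npy",allow_pickle=True).item()
for u in [(326.5,236),(326.3,305)]: print(onz(m,u,170))
P=(onz(m,(326.5,236),170)+onz(m,(326.3,305),170))/2;print(P)
s=readout.state();print(s["tcp_pos"],s["time"]); plan(s,P[0],P[1],163,-15.9)
```

```text
[ 594.1 -341.5  170. ]
[ 582.9 -379.4  170. ]
[ 588.5  -360.45  170.  ]
[ 583.83344623 -368.48955866  361.54272383] 1.75
yaw now -16.61 tilt [-2.6e-03  4.0e-04 -1.0e+00] shift [0.0091 0.0023 0.0352] turn -0.0124
```

>>> send_rows --pt "0.004 0.0012 0.009 -0.012" --pt "0.008 0.0024 0.018 -0.012" --pt "0.008 0.0024 0.018 -0.012" --pt "0.008 0.0024 0.018 -0.012"

```text
time: 2.25
tcp_pos: [589.6, -360.5, 345.2]
tool_rot: [2.506, 1.895, 0.0]
ft_force: [0.5, -0.0, -0.0]
gripper_width: 0.699
```

Run:
```python
from h import *; from workcell import readout
s=readout.state();print(s["tcp_pos"],s["time"],s["ft_force"]); plan(s,588.3,-361.3,163,-15.9)
```

```text
[ 589.58301957 -360.5313659   345.21572629] 2.25 [ 0.54684794 -0.02683376 -0.02915895]
yaw now -15.82 tilt [ 1.e-04 -2.e-04 -1.e+00] shift [-0.0011 -0.001   0.0189] turn 0.0015
```

>>> send_rows --pt "-0.001 -0.001 0.01 0.0" --pt "-0.001 -0.001 0.018 0.0" --pt "-0.001 -0.001 0.018 0.0"

```text
time: 2.62
tcp_pos: [587.9, -361.1, 325.8]
tool_rot: [-2.505, -1.893, 0.001]
ft_force: [-0.3, -0.4, 0.2]
gripper_width: 0.7
```

>>> send_rows --pt "0 0 0 0" --pt "0 0 0 0" --pt "0 0 0 0" --pt "0 0 0 0" --pt "0 0 0 0" --grip 0 --force 35

```text
time: 3.25
tcp_pos: [588.3, -361.2, 327.1]
tool_rot: [2.506, 1.895, 0.0]
ft_force: [0.1, 0.2, 0.0]
gripper_width: 0.169
```

Run:
```python
from h import *; from workcell import readout
s=readout.state();print(s["tcp_pos"],s["time"],s["ft_force"],s["gripper_width"]*88); plan(s,588.3,-361.3,163,-15.9)
```

```text
[ 588.33178842 -361.18440959  327.13779549] 3.25 [0.14785803 0.17566641 0.03171529] 14.844522768820791
yaw now -15.82 tilt [ 1.e-04 -1.e-04 -1.e+00] shift [-0.0001  0.      0.0008] turn 0.0015
```

>>> send_rows --pt "0 0 0 0" --pt "0 0 0 0" --pt "0 0 -0.004 0" --pt "0 0 -0.01 0" --pt "0 0 -0.02 0" --pt "0 0 -0.035 0" --pt "0 0 -0.05 0" --pt "0 0 -0.06 0"

```text
time: 4.25
tcp_pos: [588.5, -361.2, 388.9]
tool_rot: [2.505, 1.894, 0.001]
ft_force: [-0.5, 0.4, -1.6]
gripper_width: 0.134
```

Run:
```python
from h import *; from workcell import readout,imaging
s=readout.state();print(s["tcp_pos"],s["time"],s["ft_force"],s["gripper_width"]*88); plan(s,588.3,-361.3,385,-15.9)
im=imaging.read_camera("wrist");m=imaging.camera_model("wrist");np.save("w3.npy",m,allow_pickle=True)
cv2.imwrite("pics/w3.png",im[:,:,::-1])
im=imaging.read_camera("top");cv2.imwrite("pics/t3.png",im[:,:,::-1])
```

```text
[ 588.52549735 -361.2193579   388.86634595] 4.25 [-0.45670034  0.41595335 -1.58959447] 11.76960471437338
yaw now -15.82 tilt [ 1.6e-03 -9.0e-04 -1.0e+00] shift [-2.000e-04  1.000e-04 -1.594e-01] turn 0.0015
```

View pics/w3.png

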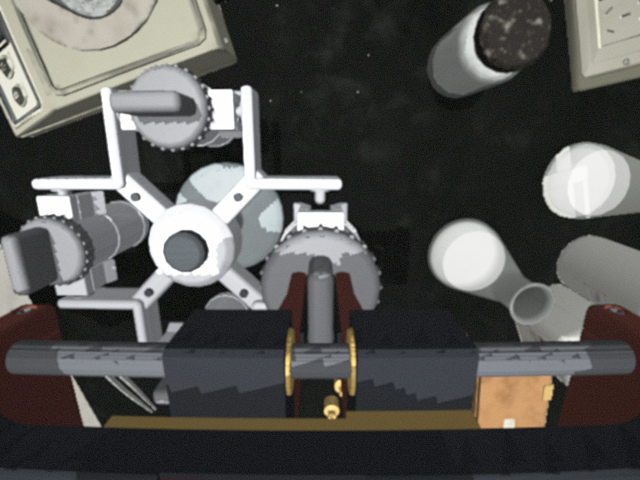

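>>> send_rows --pt "0 0 -0.03 0" --pt "0 0 -0.075 0" --pt "0.002 -0.001 -0.115 0" --pt "0.008 -0.004 -0.127 -0.022" --pt "0.025 -0.012 -0.127 -0.065" --pt "0.051 -0.023 -0.127 -0.13" --pt "0.085 -0.039 -0.127 -0.216" --pt "0.121 -0.056 -0.127 -0.309"

```text
time: 5.35
tcp_pos: [566.5, -227.1, 511.2]
tool_rot: [-2.175, -2.261, 0.003]
ft_force: [0.5, -0.1, -1.5]
gripper_width: 0.133
```

Run:
```python
from h import *; from workcell import readout,imaging
s=readout.state();print(s["tcp_pos"],s["time"],s["ft_force"],s["gripper_width"]*88); plan(s,492.1,252.7,352,66.6)
```

```text
[ 566.47865148 -227.09300755  511.21458427] 5.35 [ 0.54703966 -0.0871194  -1.53438009] 11.705845626538911
yaw now 2.21 tilt [-0.004   0.0016 -1.    ] shift [ 0.4823 -0.0558 -0.003 ] turn -1.1238
```

>>> send_rows --pt "0.036 -0.004 0 -0.085" --pt "0.08 -0.009 0 -0.186" --pt "0.128 -0.015 0 -0.298" --pt "0.176 -0.02 0 -0.41" --pt "0.224 -0.026 0 -0.522" --pt "0.272 -0.031 0 -0.634" --pt "0.318 -0.037 0 -0.74" --pt "0.36 -0.042 0 -0.84"

```text
time: 6.35
tcp_pos: [511.5, 131.2, 511.7]
tool_rot: [-1.063, -2.953, 0.003]
ft_force: [0.4, -0.5, -1.5]
gripper_width: 0.133
```

Run:
```python
from h import *; from workcell import readout,imaging
s=readout.state();print(s["tcp_pos"],s["time"],s["ft_force"],s["gripper_width"]*88); plan(s,492.1,252.7,310,66.6)
```

```text
[511.50363193 131.24225578 511.72868928] 6.35 [ 0.42377301 -0.46827621 -1.49615946] 11.708971819804612
yaw now 50.42 tilt [-0.0034 -0.0011 -1.    ] shift [0.0923 0.0814 0.0384] turn -0.2823
```

>>> send_rows --pt "0.036 0.032 0.005 -0.11" --pt "0.066 0.058 0.015 -0.2" --pt "0.084 0.074 0.027 -0.26" --pt "0.092 0.081 0.036 -0.28" --pt "0.092 0.081 0.038 -0.28" --pt "0.092 0.081 0.038 -0.28"

```text
time: 7.1
tcp_pos: [495.4, 248.9, 475.6]
tool_rot: [-0.654, -3.072, 0.002]
ft_force: [0.4, -0.1, -1.1]
gripper_width: 0.136
```

Run:
```python
from h import *; from workcell import readout,imaging
s=readout.state();print(s["tcp_pos"],s["time"],s["ft_force"],s["gripper_width"]*88); plan(s,492.1,252.7,310,66.6)
m=imaging.camera_model("wrist");im=imaging.read_camera("wrist");np.save("w4.npy",m,allow_pickle=True)
cv2.imwrite("pics/w4.png",im[:,:,::-1])
d=np.array([.918,-.397]);P=np.array([492.1,252.7])
print(proj(m,[[*(P+d*k*98),z] for k in (-1,0,1) for z in (112,170)]).round(1).tolist())
```

```text
[495.39790342 248.94537686 475.60879701] 7.1 [ 0.4045964  -0.07478866 -1.13236826] 11.939308478743579
yaw now 65.95 tilt [-5.0e-04 -1.1e-03 -1.0e+00] shift [0.0045 0.0021 0.0023] turn -0.0113
[[321.4, 117.3], [321.6, 110.6], [322.4, 216.8], [322.8, 229.7], [323.2, 303.0], [323.7, 329.9]]
```

View pics/w4.png

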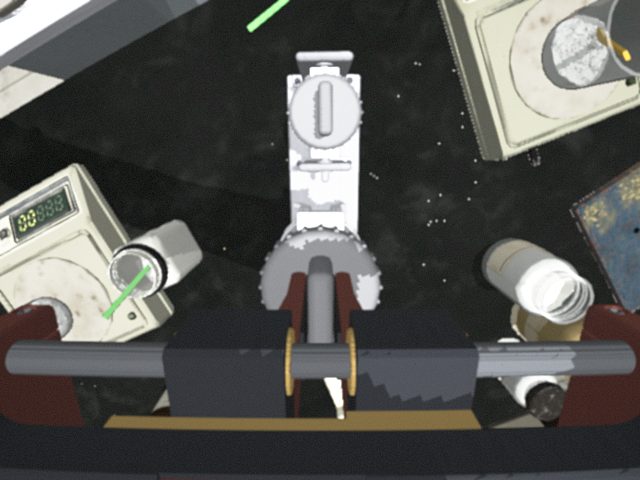

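Run:
```python
from h import *; from workcell import readout
m=np.load("w4.npy",allow_pickle=True).item(); im=cv2.imread("pics/w4.png"); g=cv2.cvtColor(im,6).astype(int)
L=[];Rr=[]
for r in (120,135,150,180,195,210):
    row=g[r]; l=np.argmax(row[270:310]>110)+270; q=380-np.argmax(row[340:380][::-1]>110)-1
    print(r,l,q); L.append(onz(m,(l-.5,r),4));Rr.append(onz(m,(q+.5,r),4))
L=np.array(L);Rr=np.array(Rr)
for E in (L,Rr): d=E[-1]-E[0]; print(np.degrees(np.arctan2(d[1],d[0])), np.linalg.norm(d))
c=(L+Rr)/2; print("width",np.linalg.norm(L-Rr,axis=1)); print("mid line",c[0],c[-1])
near=onz(m,(323.5,108),170); print(near)
t=g[60:150,323]; print(t.tolist()); print(g[108,300:350].tolist())
d=np.array([.918,-.397]); print("mid from near",near[:2]+98*d)
s=readout.state(); plan(s,*(near[:2]+98*d),185,66.6)
```

```text
120 288 360
135 288 359
150 289 359
180 290 358
195 290 358
210 291 358
-23.41211416930266 116.27265370670787
-23.69713991797212 116.19746124593259
width [93.06669651 92.75198111 92.4878911  91.85842367 92.80264005 92.4878911 ]
mid line [397.85 297.5    4.  ] [504.4  251.05   4.  ]
[400.9 293.8 170. ]
[144, 126, 197, 238, 216, 198, 234, 255, 255, 255, 255, 255, 255, 246, 216, 206, 221, 232, 238, 238, 225, 201, 204, 213, 223, 230, 230, 229, 229, 231, 229, 230, 229, 229, 231, 228, 228, 230, 228, 228, 230, 230, 230, 227, 228, 228, 230, 227, 228, 227, 229, 228, 230, 229, 225, 227, 228, 229, 229, 229, 226, 229, 226, 228, 228, 229, 226, 225, 228, 226, 224, 211, 191, 163, 127, 110, 147, 203, 234, 238, 240, 238, 238, 239, 235, 228, 207, 178, 164, 194]
[237, 239, 239, 238, 238, 238, 240, 240, 239, 237, 239, 239, 241, 235, 218, 183, 162, 155, 141, 161, 188, 200, 216, 228, 229, 229, 228, 227, 227, 218, 201, 181, 191, 223, 238, 240, 240, 239, 239, 238, 238, 239, 238, 237, 238, 239, 238, 239, 240, 239]
mid from near [490.864 254.894]
yaw now 65.93 tilt [ 1.e-04 -8.e-04 -1.e+00] shift [0.0067 0.0036 0.1277] turn -0.0116
```

>>> send_rows --pt "0.003 0.002 0.02 -0.006" --pt "0.0067 0.0038 0.055 -0.0116" --pt "0.0067 0.0038 0.09 -0.0116" --pt "0.0067 0.0038 0.115 -0.0116" --pt "0.0067 0.0038 0.122 -0.0116" --pt "0.0067 0.0038 0.122 -0.0116" --pt "0.0067 0.0038 0.122 -0.0116"

```text
time: 8.02
tcp_pos: [491.0, 256.5, 355.4]
tool_rot: [0.634, 3.075, 0.002]
ft_force: [0.6, 0.9, -1.6]
gripper_width: 0.133
```

Run:
```python
from h import *; from workcell import readout,imaging
s=readout.state();print(s["tcp_pos"],s["time"],s["ft_force"],s["gripper_width"]*88); plan(s,490.9,255.1,163.8,66.5)
m=imaging.camera_model("wrist");im=imaging.read_camera("wrist");np.save("w5.npy",m,allow_pickle=True)
cv2.imwrite("pics/w5.png",im[:,:,::-1])
```

```text
[491.02417715 256.47852235 355.38912424] 8.025 [ 0.57500243  0.89407987 -1.56941426] 11.71755818265881
yaw now 66.69 tilt [ 2.1e-03  9.0e-04 -1.0e+00] shift [-0.0004 -0.0014  0.0283] turn 0.0034
```

View pics/w5.png

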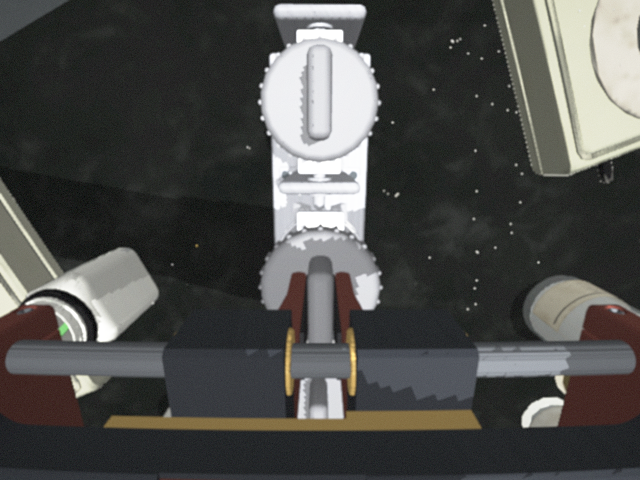

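>>> send_rows --pt "0 -0.0005 0.004 0" --pt "0 -0.0005 0.008 0" --pt "0 -0.0005 0.013 0" --pt "0 -0.0005 0.018 0" --pt "0 -0.0005 0.022 0" --pt "0 -0.0005 0.025 0" --pt "0 -0.0005 0.025 0"

```text
time: 8.95
tcp_pos: [490.3, 255.8, 328.8]
tool_rot: [-0.634, -3.077, 0.0]
ft_force: [0.1, 0.1, -1.5]
gripper_width: 0.133
```

Run:
```python
from h import *; from workcell import readout,imaging
s=readout.state();print(s["tcp_pos"],s["time"],s["ft_force"],s["wrist_torque"],s["gripper_width"]*88); plan(s,490.9,255.1,163.8,66.5)
```

```text
[490.2993558  255.8179104  328.82075169] 8.95 [ 0.14859446  0.1014961  -1.48579729] [-0.0201165  -0.10165112 -0.00826964] 11.734280745225346
yaw now 66.73 tilt [-4.e-04 -1.e-04 -1.e+00] shift [-0.0008 -0.0004  0.0017] turn 0.004
```

>>> send_rows --pt "0 0 0.001 0" --pt "0 0 0.002 0" --pt "0 0 0.0025 0" --pt "0 0 0.0025 0"

```text
time: 9.45
tcp_pos: [490.4, 255.9, 327.0]
tool_rot: [0.634, 3.077, 0.0]
ft_force: [-0.4, -1.2, 2.5]
gripper_width: 0.139
```

>>> send_rows --pt "0 0 0 0" --pt "0 0 0 0" --pt "0 0 0 0" --pt "0 0 0 0" --pt "0 0 -0.01 0" --pt "0 0 -0.03 0" --pt "0 0 -0.055 0" --pt "0 0 -0.07 0" --grip 60

```text
time: 10.45
tcp_pos: [490.5, 256.3, 399.1]
tool_rot: [0.633, 3.075, 0.003]
ft_force: [-0.1, -0.5, 0.8]
gripper_width: 0.6
```

Run:
```python
from h import *; from workcell import readout,imaging
s=readout.state();print(s["tcp_pos"],s["time"],s["ft_force"],s["gripper_width"]*88)
d=np.array([.918,-.397]); P=np.array([490.5,255.9])+98*d; print(P); plan(s,*P,215,66.6)
im=imaging.read_camera("wrist");cv2.imwrite("pics/w6.png",im[:,:,::-1])
```

```text
[490.50943741 256.27105329 399.08074039] 10.45 [-0.14897907 -0.48873875  0.81743585] 52.7624338959779
[580.464 216.994]
yaw now 66.73 tilt [ 0.0025  0.0012 -1.    ] shift [-0.0981 -0.0006  0.021 ] turn 0.0023
```

View pics/w6.png

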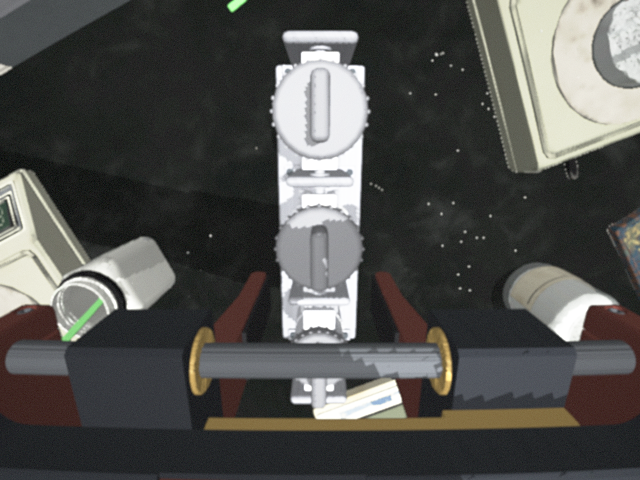

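>>> send_rows --pt "-0.02 0 0 0" --pt "-0.05 0 0 0" --pt "-0.08 -0.0006 0.005 0.001" --pt "-0.096 -0.0006 0.018 0.002" --pt "-0.098 -0.0006 0.032 0.002" --pt "-0.098 -0.0006 0.036 0.002" --pt "-0.098 -0.0006 0.036 0.002"

```text
time: 11.38
tcp_pos: [579.2, 217.3, 360.2]
tool_rot: [-0.634, -3.076, 0.001]
ft_force: [0.3, 0.7, -0.6]
gripper_width: 0.603
```

Run:
```python
from h import *; from workcell import readout,imaging
s=readout.state();print(s["tcp_pos"],s["time"],s["ft_force"],s["gripper_width"]*88)
P=[580.5,217]; plan(s,*P,163.8,66.6)
m=imaging.camera_model("wrist");im=imaging.read_camera("wrist");np.save("w7.npy",m,allow_pickle=True)
cv2.imwrite("pics/w7.png",im[:,:,::-1]);cv2.imwrite("pics/w7c.png",cv2.resize(im[130:430,190:470,::-1],None,fx=2,fy=2))
T=R.from_rotvec(s["tool_rot"]); gp=np.array(s["tcp_pos"])+T.apply([0,0,163.3]); print(proj(m,[[gp[0],gp[1],170]]))
```

```text
[579.19577848 217.32510022 360.19813304] 11.375 [ 0.27588272  0.66615441 -0.57701314] 53.08905123430442
yaw now 66.71 tilt [-1.e-03 -1.e-04 -1.e+00] shift [-0.0014  0.0002  0.0331] turn 0.002
[[319.91735767 287.09997471]]
```

View pics/w7c.png

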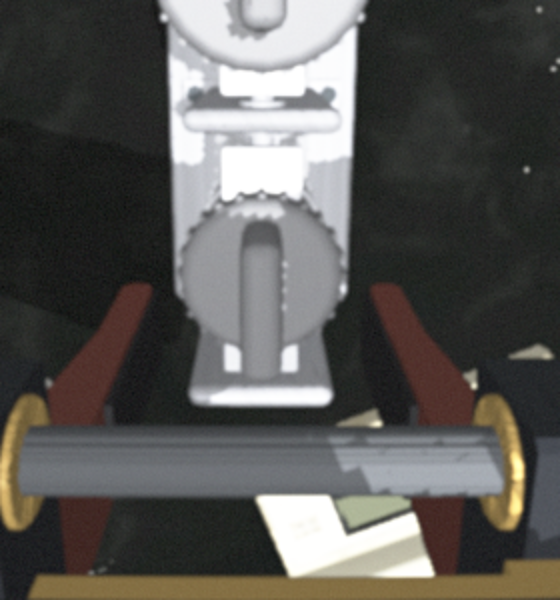

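>>> send_rows --pt "0.001 0.0004 0.01 0.0" --pt "0.001 0.0004 0.022 0.0" --pt "0.001 0.0004 0.031 0.0" --pt "0.001 0.0004 0.033 0.0" --pt "0.001 0.0004 0.033 0.0"

```text
time: 12.05
tcp_pos: [579.4, 217.3, 327.4]
tool_rot: [-0.637, -3.076, 0.0]
ft_force: [0.7, -0.4, -1.1]
gripper_width: 0.601
```

>>> send_rows --pt "0 0 0 0" --pt "0 0 0 0" --pt "0 0 0 0" --pt "0 0 0 0" --pt "0 0 0 0" --pt "0 0 0 0" --grip 0 --force 35

```text
time: 12.8
tcp_pos: [579.4, 217.4, 327.6]
tool_rot: [0.637, 3.076, -0.0]
ft_force: [-0.0, 0.1, 0.9]
gripper_width: 0.139
```

>>> send_rows --pt "0 0 0 0" --pt "0 0 -0.004 0" --pt "0 0 -0.012 0" --pt "0 0 -0.03 0" --pt "0 0 -0.06 0" --pt "0 0 -0.1 0" --pt "0 0 -0.14 0" --pt "0 0 -0.18 0"

```text
time: 13.8
tcp_pos: [578.9, 217.4, 510.3]
tool_rot: [0.636, 3.076, 0.001]
ft_force: [-0.1, -0.3, -2.7]
gripper_width: 0.135
```

>>> send_rows --pt "0 0 -0.02 0" --pt "0 0 -0.033 0" --pt "0 0 -0.033 0"

```text
time: 14.18
tcp_pos: [579.2, 217.5, 541.6]
tool_rot: [0.636, 3.075, 0.001]
ft_force: [0.8, -0.3, -3.2]
gripper_width: 0.135
```

Run:
```python
from h import *; from workcell import readout,imaging
s=readout.state();print(s["tcp_pos"],s["time"],s["ft_force"],s["gripper_width"]*88)
plan(s,588.3,-361.2,377,-15.8)
```

```text
[579.19142015 217.5149866  541.60588408] 14.175 [ 0.75285903 -0.32422338 -3.2295046 ] 11.859048261587196
yaw now 66.62 tilt [ 1.5e-03  5.0e-04 -1.0e+00] shift [-0.238  -0.5276  0.001 ] turn 1.4384
```

>>> send_rows --pt "-0.004 -0.008 0 0.022" --pt "-0.012 -0.026 0 0.072" --pt "-0.024 -0.053 0 0.144" --pt "-0.039 -0.087 0 0.237" --pt "-0.056 -0.124 0 0.338" --pt "-0.073 -0.161 0 0.439" --pt "-0.089 -0.198 0 0.54" --pt "-0.106 -0.235 0 0.64"

```text
time: 15.18
tcp_pos: [582.7, -43.5, 540.0]
tool_rot: [-1.581, -2.714, 0.002]
ft_force: [0.6, 0.7, -3.0]
gripper_width: 0.131
```

Run:
```python
from h import *; from workcell import readout,imaging
s=readout.state();print(s["tcp_pos"],s["time"],s["ft_force"],s["gripper_width"]*88)
plan(s,588.3,-361.2,377,-15.8)
```

```text
[582.69479777 -43.50204196 540.00994596] 15.175 [ 0.59816562  0.7355514  -3.03903407] 11.57118129171121
yaw now 29.54 tilt [-1.e-03 -6.e-04 -1.e+00] shift [-2.792e-01 -1.518e-01 -1.000e-04] turn 0.7914
```

>>> send_rows --pt "-0.033 -0.018 0 0.095" --pt "-0.07 -0.038 0 0.198" --pt "-0.107 -0.058 0 0.301" --pt "-0.143 -0.078 0 0.404" --pt "-0.18 -0.098 0 0.507" --pt "-0.215 -0.117 0 0.61" --pt "-0.245 -0.134 0 0.695" --pt "-0.268 -0.146 0 0.76"

```text
time: 16.18
tcp_pos: [590.2, -348.6, 540.0]
tool_rot: [-2.475, -1.934, 0.001]
ft_force: [0.3, 0.3, -3.4]
gripper_width: 0.132
```

Run:
```python
from h import *; from workcell import readout,imaging
s=readout.state();print(s["tcp_pos"],s["time"],s["ft_force"],s["gripper_width"]*88)
plan(s,588.3,-361.2,327,-15.8)
```

```text
[ 590.22714964 -348.61213104  540.04932516] 16.175 [ 0.30201984  0.30305826 -3.43155987] 11.628783327642955
yaw now -13.98 tilt [-7.e-04 -2.e-04 -1.e+00] shift [-0.0127  0.0012  0.0498] turn 0.0318
```

>>> send_rows --pt "-0.006 0.0006 0.01 0.016" --pt "-0.0127 0.0012 0.03 0.032" --pt "-0.0127 0.0012 0.047 0.032" --pt "-0.0127 0.0012 0.05 0.032" --pt "-0.0127 0.0012 0.05 0.032" --pt "-0.0127 0.0012 0.05 0.032"

```text
time: 16.92
tcp_pos: [589.1, -357.8, 491.5]
tool_rot: [2.498, 1.903, 0.001]
ft_force: [0.3, -0.1, -3.0]
gripper_width: 0.133
```

Run:
```python
from h import *; from workcell import readout,imaging
s=readout.state();print(s["tcp_pos"],s["time"],s["ft_force"],s["gripper_width"]*88)
plan(s,588.3,-361.2,215,-15.8)
im=imaging.read_camera("wrist");cv2.imwrite("pics/w8.png",im[:,:,::-1])
```

```text
[ 589.08062467 -357.78556618  491.50152675] 16.925 [ 0.25314486 -0.05166094 -3.04913114] 11.738832061639942
yaw now -15.4 tilt [ 1.4e-03 -6.0e-04 -1.0e+00] shift [-0.0035 -0.      0.1132] turn 0.007
```

>>> send_rows --pt "-0.0035 0 0.005 0.007" --pt "-0.0035 0 0.03 0.007" --pt "-0.0035 0 0.06 0.007" --pt "-0.0035 0 0.09 0.007" --pt "-0.0035 0 0.115 0.007" --pt "-0.0035 0 0.132 0.007" --pt "-0.0035 0 0.138 0.007" --pt "-0.0035 0 0.138 0.007"

```text
time: 17.98
tcp_pos: [588.0, -361.7, 352.8]
tool_rot: [2.506, 1.894, 0.0]
ft_force: [-0.1, -0.2, -1.9]
gripper_width: 0.134
```

>>> send_rows --pt "0 0 0 0" --pt "0 0 0 0"

```text
time: 18.23
tcp_pos: [588.1, -361.6, 353.5]
tool_rot: [2.505, 1.893, 0.001]
ft_force: [0.9, -0.2, -2.7]
gripper_width: 0.136
```

Run:
```python
from h import *; from workcell import readout,imaging
s=readout.state();print(s["tcp_pos"],s["time"],s["ft_force"],s["gripper_width"]*88)
plan(s,588.3,-361.2,327.6-163.3,-15.8)
im=imaging.read_camera("wrist");cv2.imwrite("pics/w9.png",im[:,:,::-1])
```

```text
[ 588.10055068 -361.6253418   353.53895425] 18.225 [ 0.90201083 -0.20662036 -2.74603033] 11.955761211092057
yaw now -15.84 tilt [ 1.4e-03 -8.0e-04 -1.0e+00] shift [0.0005 0.     0.0259] turn -0.0007
```

View pics/w9.png

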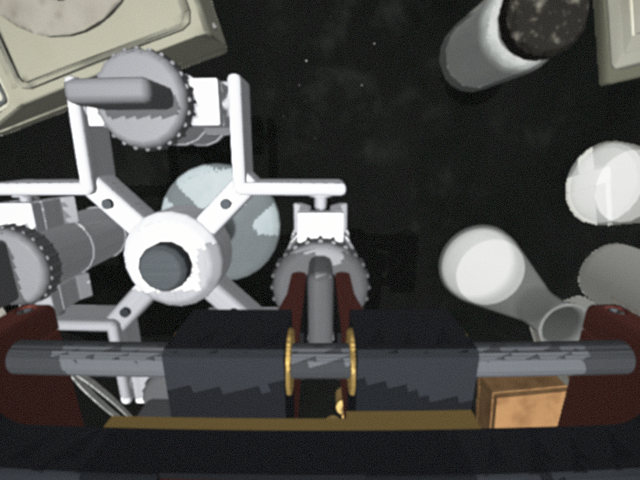

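>>> send_rows --pt "0.0003 0 0.005 0" --pt "0.0003 0 0.01 0" --pt "0.0003 0 0.015 0" --pt "0.0003 0 0.02 0" --pt "0.0003 0 0.0235 0" --pt "0.0003 0 0.0235 0"

```text
time: 19.02
tcp_pos: [587.9, -361.2, 328.6]
tool_rot: [-2.506, -1.894, 0.0]
ft_force: [-1.4, 1.1, -2.8]
gripper_width: 0.133
```

>>> send_rows --pt "0 0 0.001 0" --pt "0 0 0.002 0" --pt "0 0 0.0025 0" --pt "0 0 0.0025 0"

```text
time: 19.52
tcp_pos: [588.1, -361.3, 327.5]
tool_rot: [2.506, 1.894, 0.001]
ft_force: [-2.6, 1.8, 5.4]
gripper_width: 0.138
```

>>> send_rows --pt "0 0 0 0" --pt "0 0 0 0" --pt "0 0 0 0" --pt "0 0 0 0" --pt "0 0 -0.01 0" --pt "0 0 -0.03 0" --pt "0 0 -0.06 0" --pt "0 0 -0.08 0" --grip 60

```text
time: 20.52
tcp_pos: [588.3, -361.3, 409.7]
tool_rot: [2.504, 1.892, 0.002]
ft_force: [-0.5, -0.4, 0.3]
gripper_width: 0.598
```

>>> send_rows --pt "-0.02 0 -0.01 0" --pt "-0.05 0 -0.02 0" --pt "-0.09 0 -0.02 0" --pt "-0.12 0 -0.02 0" --pt "-0.12 0 -0.02 0"

```text
time: 21.15
tcp_pos: [552.3, -481.2, 425.6]
tool_rot: [-2.512, -1.886, 0.004]
ft_force: [0.5, -0.3, 0.2]
gripper_width: 0.6
```

Run:
```python
from h import *; from workcell import readout,imaging
s=readout.state();print(s["tcp_pos"],s["time"],s["ft_force"],s["gripper_width"]*88)
im=imaging.read_camera("wrist")[:,:,::-1];sc=imaging.read_camera("scene")[:,:,::-1]
cv2.imwrite("pics/w10.png",im);cv2.imwrite("pics/s10.png",sc)
a=cv2.resize(im[0:320,60:460],(500,400)); b=cv2.resize(sc[240:410,190:275],(200,400))
cv2.imwrite("pics/f.png",np.hstack([a,b]))
```

```text
[ 552.34451211 -481.2282685   425.56614437] 21.15 [ 0.5061519  -0.2993459   0.18612597] 52.79056116004379
```

View pics/f.png

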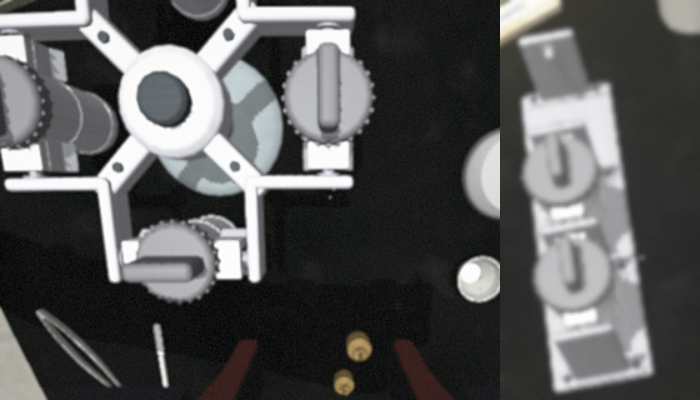

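```bash
python3 -c "
from workcell import order; print(order.finish_job())"
```

```text
the job is handed in; nothing more can be done
None
```

I moved the short bucket from the rotor to the free middle place of the rack. The long spare went from the rack's far end place into the rotor place the short one had left. The job is handed in at about 21 s of the 72 s allowed; it reports no verdict.

- **Seating:** when I lowered each bucket, the force turned to contact within 0.2 mm of the height at which it had been gripped while hanging home. Side forces stayed under about 3 N.
- **Last pictures:** the wrist view shows the spare straight, with both lugs on its pins. The scene view shows both short buckets upright side by side in the rack. The rotor buckets in view looked unmoved.
- **Robot:** it was clear of everything at the end.
- **Disagreement:** the top and wrist cameras differed by 2–4 mm along the pins. I used mostly the wrist's figures, and both fits went home cleanly.
- **Not checked:** I did not measure the final positions against the 9 mm and 4 mm limits. I also took no final picture of the beaker, jar and wash bottle. The carried buckets were planned to pass at least 28 mm above them, and no contact force showed in the readings after each move.

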